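# Set and lock the depth stop of a bowl-forming jig

### The arm

A 6-joint arm with a two-finger parallel gripper is mounted at the origin on the work surface. World frame = base frame: x ahead of the robot, y to its left, z up, the work surface at z = 0. Lengths are in m, angles in rad, forces in N, time in s.
With the tool pointing down it reaches from about 0.225 to 0.875 m from the base axis. Payload 3.4 kg.
Tool frame: the origin (TCP) lies on the centre line of the jaws, within the pads' length; the fingertips stand 11 mm ahead of it and the grasp point (between the pads) lies 8 mm behind it; z points along the fingers, y is the line along which they close (so a half turn about z gives the same grasp; the last joint's range is limited). The gripper opens to 85 mm and grips with 20 to 120 N. Pads are 22 mm wide; open, the fingers measure 114 mm over their backs; the gripper's body (76 mm by 85 mm) begins 54 mm behind the grasp point. The pads swing forward as they close: fully open they stand 13 mm farther back than shut.
Start: joints at [-1.277, 0.276, 1.505, -0, 1.361, -0.121], TCP at [0.232, -0.526, 0.216] pointing down, gripper open.
Joint ranges: [-2.89, 2.89], [-0.75, 2.08], [0.22, 2.7], [-1.18, 4.32], [0.11, 2.71], [-2.7, 2.7]. Speed limits (rad/s): [2.57, 2.57, 3.14, 3.14, 3.14, 3.14].

### API

Orientations are given as a unit quaternion [w, x, y, z].
In Python, from rig import manip, eyes, job gives the robot as it stands.
- The arm moves only by the tool drive_tool, never from a script. Its argument "rows" is a list of rows, each a list of 3 entries, a list of its own where there are three numbers: the turn, a rotation vector about the world's x, y, z in rad, then the shift along the world's x, y, z in cm, then the finger opening in cm, from 0 to 8.54. A call has 1 to 8 rows; each row shifts and turns the commanded pose from where the row before left it; what a row does not reach is not made up. A row lasts 1/8 s, in which the tool goes at most 62.5 mm and 10.7 degrees, less where a joint would pass 70% of its speed; a pose out of reach is approached as far as the arm can. A call is refused whole if a number of a shift passes 6.25 or a number of a turn 0.188, either way. A call with a gripper value outside its range is refused whole. The fingers move at their own pace and stop on an object; "force" is the grip in N (left out, the last holds). Time passes only in rows, so rows that do not move let the fingers close. It gives the time, the measured TCP pose, the force, the opening and the grip force at its end, in the units of the state.
- manip.get_state(): the state, without advancing time (a new reading comes with each control period).
- eyes.get_image(name): name is "scene" or "top" or "wrist"; returns the picture (480x640x3 uint8, red, green, blue); there is no depth.
- eyes.get_calibration(name): a dict with "camera_matrix" (3x3 intrinsics, pixels), "view" (4x4, takes a point from world to camera coordinates). Camera axes: x right, y up, looking along -z (the intrinsics and any distortion apply to the point x, -y, -z); pixel columns grow to the right and rows downward; lengths in m; the calibration is good to about 2 mm. A picture is of the moment at which its call begins: read the wrist's pose just before it. get_calibration takes no time and is no camera call; for the wrist camera it gives the pose at the moment of the call.
- job.sign_off(): hands the job in; it is judged then, once.
The state is a dict: "clock": time; "qpos": joint angles; "qd": joint speeds; "effort": joint torques, N m; "position": TCP position; "ee_rot": TCP orientation; "contact_force": force on the tool from outside, world axes, zero at the start; "moment": the same for the moment, N m; "width": finger opening in m; "gripper_force": force on a finger pad.
Only numpy, scipy, OpenCV 4.12 (cv2) and the standard library are available. Lean on these libraries where they do the work, as an engineer would, in place of code of your own. Each camera call takes 0.05 s, during which the arm holds its last target. There are 200 camera calls.

### The job

Turn the scale sleeve of the depth stop to 8 and then push its lock slide fully home. The beaker left standing in front of the lock is in the way: it belongs on the ware board, upright beside the other two pots. Leave everything else where it is, and do not tip the beaker over.

Things in the scene. Friction and masses are not known exactly. Their poses are not given: they have to be found in the camera images.
- stand: Depth stop of a bowl-forming jig: grey base plate, x -125..125, y -120..125 mm, 20 mm thick, fixed but placed and turned anew each time. Origin on the table, on the sleeve's upright axis; z up. On it, in its frame: lock guide block x -25..25, y 80..120, up to z 49 mm; detent housing x -13..13, y -91..-41, up to z 60 mm; hub under the sleeve, 66 mm across.
- bridge_mid (a point): Middle of the bridge's top, over the sleeve's axis, z 115 mm: a steel bar 12 mm wide, 8 mm thick, along the stand's x between two pillars (20 mm in x, 50 mm in y, 115 mm tall) at x = -115 and 115 mm. Spokes pass under it, a finger cannot: fingers turn the spokes in the open spaces on the stand's +y and -y sides.
- pointer_tip (a point): Tip of the thin fixed index pointer at the dial's rim, z 104 mm, stand (47, 21) mm (0.42 rad from +x towards +y). The pointer, 5 mm thick, runs from here to the +x pillar at stand (108, 28) mm, over the spokes: a finger cannot pass it either.
- sleeve (a joint): Detented scale sleeve, rad: 0 = value 0, grows counter-clockwise seen from above; a click each 18 degrees (0.3142 rad), so value n is n x 0.3142; stops at 0 and 12. A click takes about 0.1 N m (1 to 3 N on a spoke); pushed past half way the sleeve springs on into the next click and stays. A pushed spoke keeps its click when let go. The lock, once home, holds it.
- dial (a point): Centre of the dial on top of the sleeve (z 100 mm): white disc 88 mm across with 13 black radial marks for 0 to 12, 18 degrees apart; 0, 5 and 10 are long (26 mm), the others short (13 mm); the unmarked gap lies between 12 and 0. Seen from above the numbers rise clockwise round the disc; the value is the mark at the pointer.
- spoke (a point): Centre of the black end ball (16 mm) of one of the sleeve's four equal spokes, 90 mm from the axis, z 85 mm; it moves with the sleeve. Spokes: steel, 10 mm thick, level, axis at z 85 mm, pointing at 45, 135, 225 and 315 degrees + the sleeve's joint value in the stand's x-y plane (this one: 45). They are pushed sideways to turn the sleeve.
- lock (a joint): Lock slide, m: 0 = fully out, 0.024 = fully home (locked). It slides along the stand's -y, towards the sleeve, on the stand's +y side, stays where it is left and takes 2 to 3 N. Its tooth enters the sleeve's crown only when the sleeve rests in a click.
- lock_tab (a point): Middle of the outer face (towards the stand's +y) of the lock slide's upright steel tab: 30 mm wide along the stand's x, 8 mm thick, z 50 to 91 mm; this point is at z 72 mm and moves with the slide from stand y = 136 mm (out) to 112 mm (home).
- beaker_mid (a point): The beaker in front of the lock: a straight-sided open clay beaker 54 mm across and 75 mm tall, wall 5 mm, about 0.16 kg, standing upright on the table within some 30 mm of the outer face of the lock's tab. This point is its centre, half-way up (37.5 mm). Of the same clay as the other pots.
- board: The ware board, fixed: wooden board 360 mm along its x, 130 mm along its y, top face 20 mm above the table. Origin: under its centre, on the table surface. It carries two pots, one in each half, and has a free stretch between them.
- cup: Bystander on the ware board: open clay cup 62 mm across, 60 mm tall; origin at the centre of its underside.
- bowl: Bystander on the ware board: small clay bowl 84 mm across the rim, 45 mm tall; origin at the centre of its underside. It and the cup may change places.
- prop_a: Bystander: square kiln prop 28 x 28 x 50 mm standing on the +x, -y corner of the stand's base plate; origin under its centre.
- prop_b: Bystander: square kiln prop 30 x 30 x 60 mm standing on the table; origin under its centre.
- dish: Bystander: clay dish 110 mm across, 30 mm tall, at the far side; origin under its centre.
- rib: Bystander: round wooden throwing rib, disc 90 mm across, 8 mm thick, lying flat on the right of the stand (-y); origin under its centre.
- brush: Bystander: brush 150 mm long lying on the table near the robot; origin under its middle.
- tooljar: Fixed bystander: white jar 96 mm across, 110 mm tall, with tool handles standing out to 220 mm; origin under its centre.
- beaker: The same beaker; origin at the centre of its underside, z along its axis.

How it is judged:
By the outcome, as a careful person would: the job done as asked, in the order asked, and still so for the second after the job is handed in, with the robot touching nothing.
It also fails if it takes over 72 s, if anything falls off the work surface, if the arm or the gripper's body presses on something with over 40 N, if the wrist force passes 120 N, or if a joint passes its speed limit or range.

## Working session

There is one attempt and no reset: what is moved stays moved. The work goes in short steps, Python scripts to look and compute and a tool call to move; the robot and the scene stay as the last step left them, time stands still between calls to the robot, and variables do not carry over. Pictures are saved under pics/ and viewed, at most 10 in all, crops included, and the job is handed in when it is done.

Besides the shell and the picture viewer there is one more tool, called after "Request:" as name([rows], argument=value, ...), one row to a line, values as JSON. drive_tool: Moves the arm, as the interface text tells. Its arguments: {"type":"object","properties":{"rows":{"type":"array"},"force":{"type":"number"}},"required":["rows"]}

```bash
mkdir -p pics; python3 - <<'E'
from rig import manip, eyes
import cv2
s=manip.get_state(); print(s['clock'],s['position'],s['ee_rot'],s['width'])
for n in('top','scene'):
    cv2.imwrite(f'pics/{n}1.png',eyes.get_image(n)[:,:,::-1])
    c=eyes.get_calibration(n); print(n,c)
E
```

```text
0.0 [ 0.23155156 -0.52571198  0.21485468] [-8.96779229e-04  9.78573403e-01  2.05896296e-01 -7.31800212e-05] 0.0854480413897799
top {'camera_matrix': array([[496.96086403,   0.        , 318.21233011],
       [  0.        , 496.96086403, 244.02003701],
       [  0.        ,   0.        ,   1.        ]]), 'view': array([[ 0.02422811, -0.9996358 ,  0.01188531, -0.0723673 ],
       [ 0.99558997,  0.02520443,  0.09036235, -0.57165889],
       [-0.090629  ,  0.00964359,  0.99583803, -1.12318409],
       [ 0.        ,  0.        ,  0.        ,  1.        ]])}
scene {'camera_matrix': array([[544.63580303,   0.        , 319.63947335],
       [  0.        , 544.63580303, 243.60973691],
       [  0.        ,   0.        ,   1.        ]]), 'view': array([[-0.02304548,  0.9996092 , -0.01582253,  0.07731381],
       [-0.68159138, -0.00413153,  0.73172135,  0.30140809],
       [ 0.73137002,  0.02764737,  0.68142022, -1.65773082],
       [ 0.        ,  0.        ,  0.        ,  1.        ]])}
```

View pics/top1.png

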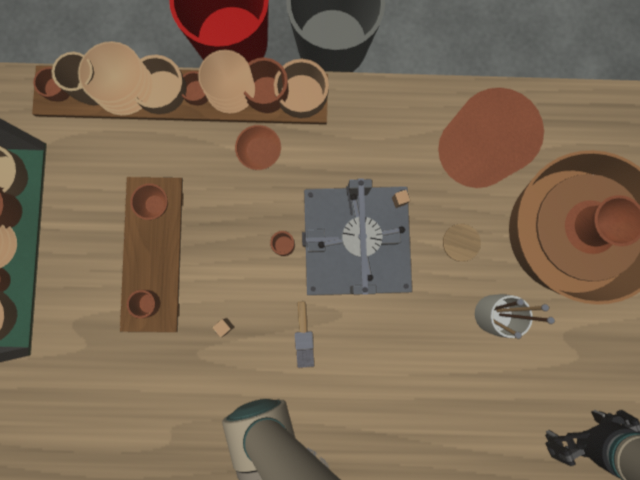

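View pics/scene1.png

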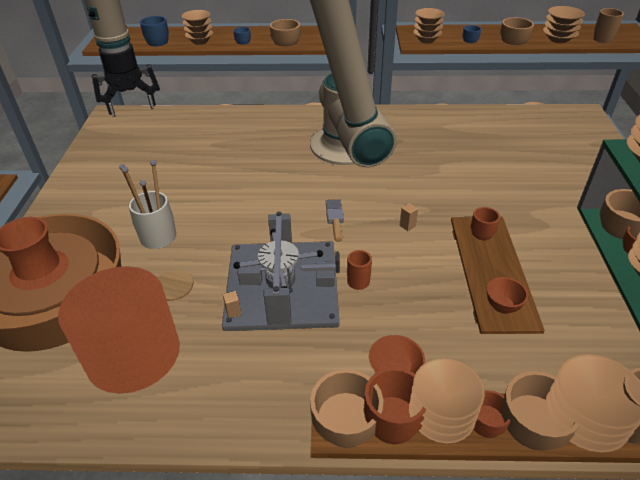

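Top view: stand spans px (305,187)–(411,294), beaker rim ≈(283,243), board (122..183, 178..331) with bowl (150,202) and cup (143,304); prop_a at (402,198), so the stand's +x is world +x. I'll zoom in on the dial.

```bash
python3 - <<'E'
import cv2
t=cv2.imread('pics/top1.png')
a=cv2.resize(t[175:305,255:420],None,fx=4.6,fy=4.6,interpolation=cv2.INTER_CUBIC)
cv2.imwrite('pics/zoom1.png',a)
E
```

```text
(no output)
```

View pics/zoom1.png

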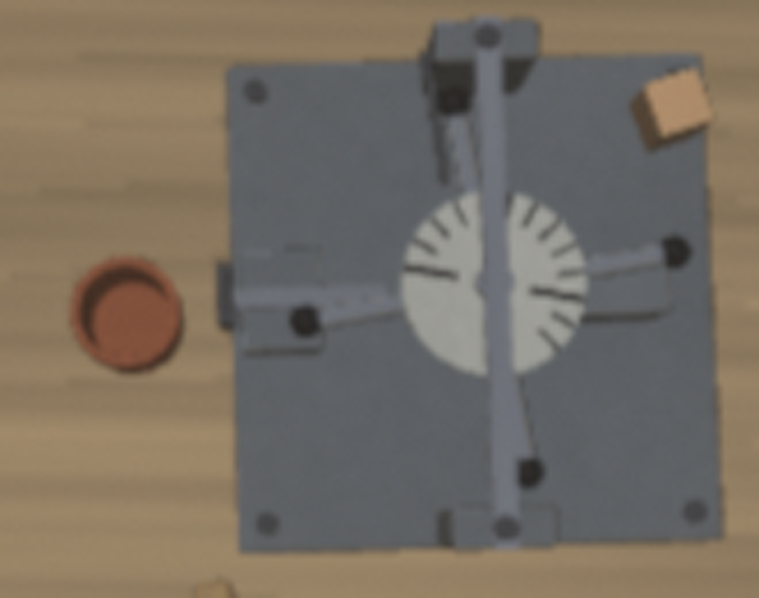

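Dial: long marks at zoom (430,271) = 0 and (560,295) = 10; 0 lies ~77° from stand +x, pointer at 24°, so the value is 3. The spokes at 9/99/189/279° agree with that. It needs +5 clicks. Now the positions.

```bash
cat > h.py <<'E'
import numpy as np
from rig import manip, eyes
def ray(c,u,v,z):
    K,V=c['camera_matrix'],c['view']; R,t=V[:3,:3],V[:3,3]
    d=np.linalg.inv(K)@[u,v,1]; d=R.T@(d*[1,-1,-1]); o=-R.T@t
    return o+d*(z-o[2])/d[2]
def proj(c,p):
    q=c['view'][:3,:3]@p+c['view'][:3,3]; q=c['camera_matrix']@(q*[1,-1,-1]); return q[:2]/q[2]
E
python3 - <<'E'
from h import *
c=eyes.get_calibration('top'); Z=lambda u,v:((u+.5)/4.6-.5+255,(v+.5)/4.6-.5+175)
g=lambda n,u,v,z:print(n,np.round(ray(c,u,v,z)[:2]*1000,1))
cor=[(228,66),(703,56),(722,540),(240,552)]
P=[ray(c,*Z(*p),.02)[:2] for p in cor]
for p in P: print(np.round(p*1000,1))
# fit stand: corners local (x,y)
L=np.array([[125,125],[125,-120],[-125,-120],[-125,125]])/1e3
scr=[((487,38),(.115,0)),((506,527),(-.115,0))]
A=list(L)+[np.array(s[1]) for s in scr]; B=P+[ray(c,*Z(*s[0]),.115)[:2] for s in scr]
a=np.array([complex(*x) for x in A]);b=np.array([complex(*x) for x in B])
r=np.sum((b-b.mean())*np.conj(a-a.mean()));r/=abs(r);o=b.mean()-r*a.mean()
print('stand',o*1000,np.degrees(np.angle(r)),'res',np.round(1000*(b-o-r*a),1))
g('dial',*Z(495,283),.1)
w=lambda x,y:np.round([(o*1000+r*complex(x,y)).real,(o*1000+r*complex(x,y)).imag],1)
for an in(9,99,189,279): q=90*np.exp(1j*np.radians(an));print('ball',an,Z(*[0,0]) and proj(c,np.r_[w(q.real,q.imag)/1e3,.085]))
for n,(u,v) in dict(b279=(677,250),b99=(305,320)).items(): print(n,Z(u,v))
g('beaker rim',*Z(127,315),.075); print('tab',w(0,136))
for n,u,v in(('A',127,178),('B',183,178),('C',178,331),('D',121,331)): g('board'+n,u,v,.02)
g('bowl',150,202,.065);g('cup',143,304,.08);g('prop_b',223,327,.06)
E
```

```text
[702.8 -22.1]
[ 714.5 -265.1]
[ 468.  -276.6]
[456.2 -34.8]
stand (585.6357676454322-151.98160568507797j) 2.8530552645713576 res [-1.4-1.2j -1.9+0.5j  1.3+1.4j  1.6-1.4j -0.4+0.9j  0.9-0.2j]
dial [ 586.2 -152.5]
ball 9 [353.6112965  197.34942899]
ball 99 [321.06474267 244.47098896]
ball 189 [369.10304018 277.38793255]
ball 279 [401.35272724 229.77429831]
b279 (401.7826086956522, 228.95652173913044)
b99 (320.9130434782609, 244.17391304347825)
beaker rim [568.9  22. ]
tab [578.9 -16.2]
boardA [717.8 393.5]
boardB [721.3 262.7]
boardC [366.5 256.8]
boardD [363.5 386.2]
bowl [654.8 321.7]
cup [428.  319.6]
prop_b [381.1 147.7]
```

Request:
drive_tool([
  [[0,0,0.165],[0,0,6],8.5],
  [[0,0,0.165],[0,0,5.5],8.5],
  [[0,0,0.165],[2.8,5,0],8.5],
  [[0,0,0.165],[2.8,5,0],8.5],
  [[0,0,0.165],[2.8,5,0],8.5],
  [[0,0,0.165],[2.8,5,0],8.5],
  [[0,0,0.165],[2.8,5,0],8.5],
  [[0,0,0],[2.8,5,0],8.5],
])

```text
clock: 1.1
position: [0.4002, -0.2245, 0.3305]
ee_rot: [-0.0, 0.707, 0.707, 0.0]
contact_force: [0.8, -1.2, -0.1]
width: 0.0854
gripper_force: 0.0
```

Request:
drive_tool([
  [[0,0,0],[3.4,5,0],8.5],
  [[0,0,0],[3.4,5,0],8.5],
  [[0,0,0],[3.4,5,0],8.5],
  [[0,0,0],[3.4,5,-2],8.5],
  [[0,0,0],[3.3,4.8,-2],8.5],
  [[0,0,0],[0,0,-6],8.5],
  [[0,0,0],[0,0,-6],8.5],
  [[0,0,0],[0,0,0],8.5],
])

```text
clock: 2.1
position: [0.5636, 0.0214, 0.1661]
ee_rot: [-0.005, 0.707, 0.707, -0.004]
contact_force: [0.5, -0.1, -0.1]
width: 0.0848
gripper_force: 0.0
```

```bash
python3 - <<'E'
from h import *
import cv2
s=manip.get_state(); c=eyes.get_calibration('wrist'); im=eyes.get_image('wrist')
print(s['clock'],s['position'],s['ee_rot'],s['contact_force'])
print('expected rim px',proj(c,np.array([.5689,.022,.075])),c['view'].round(3).tolist())
cv2.imwrite('pics/w1.png',im[:,:,::-1])
E
```

```text
2.1 [0.56357164 0.02142881 0.16611199] [-0.00487794  0.70728611  0.70689844 -0.00414168] [ 0.4585833  -0.0932706  -0.07791327]
expected rim px [328.42673482 241.29542235] [[1.0, -0.001, -0.013, -0.561], [-0.003, 0.967, -0.256, 0.001], [0.013, 0.256, 0.967, -0.342], [0.0, 0.0, 0.0, 1.0]]
```

View pics/w1.png

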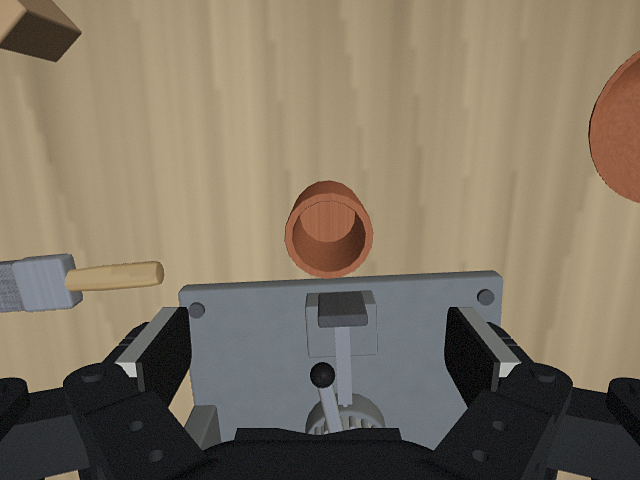

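The beaker rim is centred at px (329,235), 6 px from the prediction, so the beaker is about y=24–25 mm. The tab is at (343,310) and clear of the fingers. Descend, grip and lift.

Request:
drive_tool([
  [[0,0,0],[0.5,0.2,-4],8.5],
  [[0,0,0],[0,0,-4],8.5],
  [[0,0,0],[0,0,-3.8],8.5],
  [[0,0,0],[0,0,0],5],
  [[0,0,0],[0,0,0],4.5],
  [[0,0,0],[0,0,0],4.5],
  [[0,0,0],[0,0,0],4.5],
  [[0,0,0],[0,0,0],4.5],
], force=35)

```text
clock: 3.15
position: [0.5725, 0.0224, 0.0573]
ee_rot: [0.0, 0.707, 0.707, -0.0]
contact_force: [-6.4, -0.1, 10.3]
width: 0.045
gripper_force: 5.3
```

Request:
drive_tool([
  [[0,0,0],[0,0,2],4.5],
  [[0,0,0],[0,0,3],4.5],
  [[0,0,0],[0,1,4],4.5],
  [[0,0,0],[0,3,2],4.5],
  [[0,0,0],[0,3,0],4.5],
])

```text
clock: 3.78
position: [0.5763, 0.0934, 0.1691]
ee_rot: [0.004, 0.708, 0.706, 0.004]
contact_force: [0.2, 0.0, 0.3]
width: 0.0452
gripper_force: 0.0
```

```bash
python3 - <<'E'
from h import *
import cv2
s=manip.get_state(); c=eyes.get_calibration('wrist'); im=eyes.get_image('wrist'); t=eyes.get_image('top')
a=cv2.resize(t[150:310,230:420],None,fx=2,fy=2)
o=np.zeros((480,800,3),np.uint8);o[:360,:480]=cv2.resize(im,(480,360));o[:320,420:]=a
cv2.imwrite('pics/w2.png',np.hstack([cv2.resize(im,(400,300)),cv2.resize(t[150:310,230:420],(400,300))])[:,:,::-1])
print(s['contact_force'],s['clock'])
E
```

```text
[0.18925728 0.00266367 0.25329265] 3.775
```

View pics/w2.png

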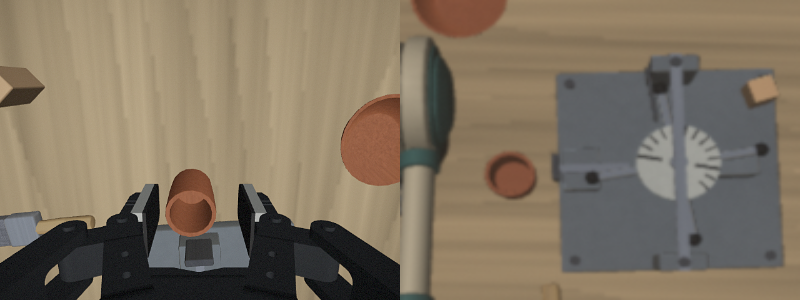

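The beaker is still upright and was not gripped: the rim is at about (304,344) in wrist pixels and at about (511,174) in the right-hand panel. I'll measure where it is now.

```bash
python3 - <<'E'
from h import *
import cv2
s=manip.get_state(); print(s['position'],s['ee_rot'],s['width'],s['qpos'])
for n in('wrist','top'):
    c=eyes.get_calibration(n); im=eyes.get_image(n)
    p=proj(c,np.array([.569,.022,.075])); print(n,'pred old',p)
    hsv=cv2.cvtColor(im,cv2.COLOR_RGB2HSV); m=((hsv[...,0]<9)&(hsv[...,1]>110)).astype(np.uint8)
    k,l,st,ce=cv2.connectedComponentsWithStats(m)
    for i in range(1,k):
        if np.hypot(*(ce[i]-p))<120 and st[i,4]>50: print(st[i],ce[i])
    if n=='wrist':
        print('rim now',ray(c,304,344,.075),'tcp px',proj(c,s['position']),'tip',proj(c,s['position']+[0,0,-.011]))
        x,y=p.astype(int);cv2.imwrite('pics/w3.png',im[200:480,100:540,::-1])
    else:
        for px in [(230+(511-400)*190/400,150+174*160/300)]: print(px,ray(c,*px,.075))
E
```

```text
[0.57473502 0.09537659 0.16707431] [0.00182234 0.70656596 0.70763804 0.0031014 ] 0.04544950567537402 [0.04405491 0.31380854 1.57380222 0.00158833 1.24694725 0.04203861]
wrist pred old [307.6665323  351.42264156]
rim now [0.56666044 0.0273136  0.075     ] tcp px [317.66896867 300.5661278 ] tip [317.48209254 290.49734214]
top pred old [282.20850193 243.04248659]
(282.725, 242.8) [0.56956768 0.0208747  0.075     ]
```

View pics/w3.png

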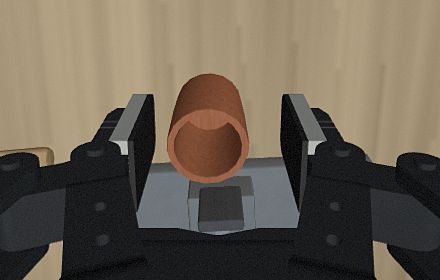

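The beaker stayed upright at about (568,24). The visible pad gap (131 px ≈ 57 mm) suggests the commanded 4.5 cm only just touched it. I'll regrip, commanding fully closed.

Request:
drive_tool([
  [[0,0,0],[-0.6,0,0],8.5],
  [[0,0,0],[0,-2.5,0],8.5],
  [[0,0,0],[0,-2.5,0],8.5],
  [[0,0,0],[0,-2.1,0],8.5],
  [[0,0,0],[0,0,0],8.5],
], force=35)

```text
clock: 4.6
position: [0.567, 0.0201, 0.1631]
ee_rot: [0.0, 0.709, 0.706, -0.0]
contact_force: [0.3, 1.0, -0.5]
width: 0.0844
gripper_force: 0.0
```

Request:
drive_tool([
  [[0,0,0],[0,0,-3],8.5],
  [[0,0,0],[0,0,-3],8.5],
  [[0,0,0],[0,0,-3],8.5],
  [[0,0,0],[0,0,-2.5],8.5],
  [[0,0,0],[0,0,0],8.5],
  [[0,0,0],[0,0,0],8.5],
])

```text
clock: 5.35
position: [0.5679, 0.0221, 0.0489]
ee_rot: [0.0, 0.707, 0.707, 0.001]
contact_force: [0.1, -0.5, -0.0]
width: 0.085
gripper_force: 0.0
```

Request:
drive_tool([
  [[0,0,0],[0,0,0],0],
  [[0,0,0],[0,0,0],0],
  [[0,0,0],[0,0,0],0],
  [[0,0,0],[0,0,0],0],
  [[0,0,0],[0,0,0],0],
  [[0,0,0],[0,0,0],0],
])

```text
clock: 6.1
position: [0.5682, 0.0217, 0.0494]
ee_rot: [0.001, 0.707, 0.707, 0.001]
contact_force: [-0.4, -0.3, 6.1]
width: 0.0513
gripper_force: 36.1
```

Gripped (36 N). Lift, then carry to the free stretch of the board.

Request:
drive_tool([
  [[0,0,0],[0,0,2],0],
  [[0,0,0],[0,0,4],0],
  [[0,0,0],[0,1.5,4],0],
  [[0,0,0],[-0.4,3.5,1],0],
  [[0,0,0],[-0.6,5,0],0],
  [[0,0,0],[-0.6,5,0],0],
  [[0,0,0],[-0.6,5,0],0],
  [[0,0,0],[-0.6,4,0],0],
])

```text
clock: 7.1
position: [0.5382, 0.2636, 0.1576]
ee_rot: [-0.0, 0.707, 0.707, -0.0]
contact_force: [0.2, 0.7, -1.4]
width: 0.0513
gripper_force: 37.8
```

Request:
drive_tool([
  [[0,0,0],[-0.4,3,0],0],
  [[0,0,0],[0,2,0],0],
  [[0,0,0],[0,1,-2],0],
  [[0,0,0],[0,0,-3],0],
  [[0,0,0],[0,0,0],0],
  [[0,0,0],[0,0,0],0],
])

```text
clock: 7.85
position: [0.5359, 0.3216, 0.1088]
ee_rot: [0.0, 0.708, 0.707, 0.0]
contact_force: [0.9, -0.2, -3.2]
width: 0.0513
gripper_force: 37.8
```

```bash
python3 - <<'E'
from h import *
import cv2
s=manip.get_state(); print(s['position'],s['contact_force'],s['width'],s['gripper_force'])
im=eyes.get_image('scene'); w=eyes.get_image('wrist')
cv2.imwrite('pics/p1.png',np.hstack([cv2.resize(im[150:350,360:580],(400,364)),cv2.resize(w,(400,364))])[:,:,::-1])
E
```

```text
[0.53585402 0.32163104 0.10879737] [ 0.94269418 -0.24824062 -3.24459201] 0.05132125917881458 37.817005085380515
```

View pics/p1.png

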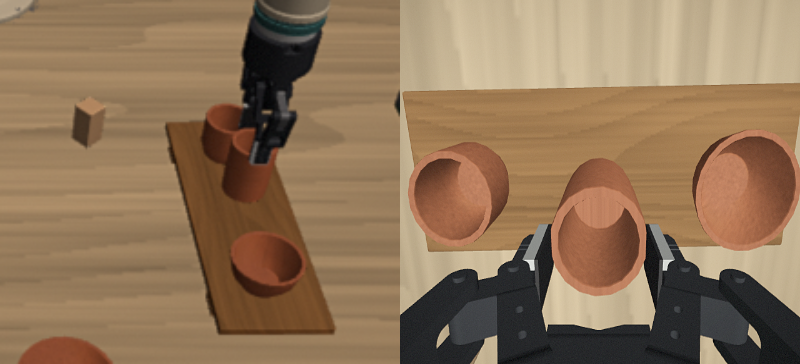

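The beaker is held upright over the free stretch, between the cup (460,195) and the bowl (748,190). Lower it gently.

Request:
drive_tool([
  [[0,0,0],[0,0,-1.8],0],
  [[0,0,0],[0,0,-1.3],0],
  [[0,0,0],[0,0,-0.5],0],
  [[0,0,0],[0,0,-0.2],0],
  [[0,0,0],[0,0,0],0],
  [[0,0,0],[0,0,0],0],
])

```text
clock: 8.7
position: [0.5354, 0.322, 0.0706]
ee_rot: [0.0, 0.707, 0.707, 0.0]
contact_force: [0.2, 0.3, -2.3]
width: 0.0512
gripper_force: 37.8
```

Request:
drive_tool([
  [[0,0,0],[0,0,-0.1],0],
  [[0,0,0],[0,0,0],0],
  [[0,0,0],[0,0,0],0],
])

```text
clock: 9.07
position: [0.5354, 0.3219, 0.0695]
ee_rot: [0.0, 0.707, 0.707, 0.0]
contact_force: [0.3, 0.8, 0.1]
width: 0.0511
gripper_force: 38.1
```

Request:
drive_tool([
  [[0,0,0],[0,0,-0.05],0],
  [[0,0,0],[0,0,0],5.4],
  [[0,0,0],[0,0,0],5.8],
  [[0,0,0],[0,0,0],7],
  [[0,0,0],[0,0,0],7.5],
  [[0,0,0],[0,0,0],7.5],
])

```text
clock: 9.82
position: [0.535, 0.3218, 0.0685]
ee_rot: [-0.0, 0.707, 0.707, -0.0]
contact_force: [0.4, 0.1, 0.3]
width: 0.0751
gripper_force: 0.0
```

Request:
drive_tool([
  [[0,0,0],[0,0,2],7.5],
  [[0,0,0],[0,0,4],7.5],
  [[0,0,0],[0,0,5],7.5],
  [[0,0,0],[0,0,5],7.5],
  [[0,0,0],[0,0,0],7.5],
])

```text
clock: 10.45
position: [0.5376, 0.323, 0.2338]
ee_rot: [0.002, 0.707, 0.707, 0.005]
contact_force: [0.1, -0.2, 0.1]
width: 0.0751
gripper_force: 0.0
```

```bash
python3 - <<'E'
from h import *
import cv2
s=manip.get_state(); print(s['position'],s['contact_force'],s['width'])
c=eyes.get_calibration('wrist'); w=eyes.get_image('wrist'); im=eyes.get_image('scene')
print(proj(c,np.array([.5354,.322,.095])))
cv2.imwrite('pics/p2.png',np.hstack([cv2.resize(im[150:350,360:580],(400,364)),cv2.resize(w,(400,364))])[:,:,::-1])
E
```

```text
[0.53759033 0.3229956  0.23384614] [ 0.05970278 -0.21095462  0.13792469] 0.07513196261465747
[312.77698758 227.13089237]
```

View pics/p2.png

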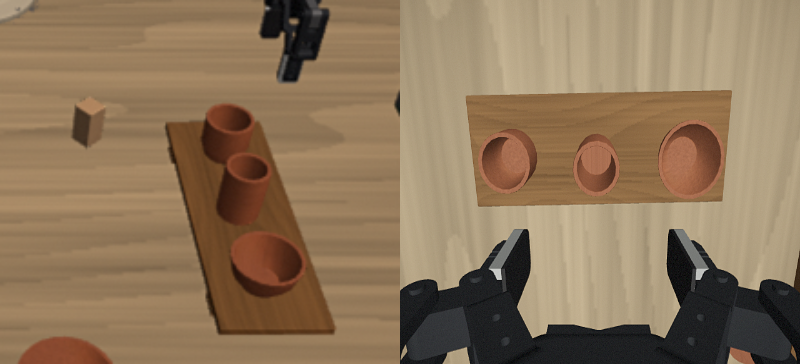

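Beaker stands upright on the board between cup and bowl, rim at (597,168) and fingers clear. Now go with closed fingers to the stand's −y side, behind the 279° spoke.

Request:
drive_tool([
  [[0,0,0],[0,-4,0],0],
  [[0,0,0],[0,-6,0],0],
  [[0,0,0],[0,-6,0],0],
  [[0,0,0],[0.5,-6,0],0],
  [[0,0,0],[0.5,-6,0],0],
  [[0,0,0],[0.5,-6,0],0],
  [[0,0,0],[0.5,-6,0],0],
  [[0,0,0],[0.5,-6,0],0],
])

```text
clock: 11.55
position: [0.559, -0.1397, 0.2264]
ee_rot: [-0.002, 0.707, 0.707, -0.001]
contact_force: [0.1, -0.6, 0.6]
width: 0.0002
gripper_force: 0.0
```

Request:
drive_tool([
  [[0,0,0],[0.8,-5,-1],0],
  [[0,0,0],[0,-4,-2],0],
  [[0,0,0],[0,0,-2],0],
  [[0,0,0],[0,0,0],0],
])

```text
clock: 12.05
position: [0.5657, -0.2276, 0.1748]
ee_rot: [-0.004, 0.708, 0.706, -0.001]
contact_force: [0.4, 0.4, 0.2]
width: 0.0002
gripper_force: 0.0
```

Request:
drive_tool([
  [[0,0,0],[0,0,-3.5],0],
  [[0,0,0],[0,0,-3.5],0],
  [[0,0,0],[0,0,-2.2],0],
  [[0,0,0],[0,0,0],0],
  [[0,0,0],[0,0,0],0],
])

```text
clock: 12.68
position: [0.5689, -0.2281, 0.0877]
ee_rot: [0.001, 0.707, 0.707, 0.0]
contact_force: [-0.2, 0.5, 0.9]
width: -0.0
gripper_force: 0.0
```

Request:
drive_tool([
  [[0,0,0],[1.1,0.1,-0.2],0],
  [[0,0,0],[0.8,0.05,0],0],
  [[0,0,0],[0.8,0.05,0],0],
  [[0,0,0],[0.7,0.1,0],0],
  [[0,0,0],[0.7,0.2,0],0],
  [[0,0,0],[0.7,0.3,0],0],
  [[0,0,0],[0.65,0.3,0],0],
  [[0,0,0],[0,0,0],0],
])

```text
clock: 13.68
position: [0.6231, -0.2169, 0.0845]
ee_rot: [0.0, 0.707, 0.707, 0.0]
contact_force: [0.0, -0.5, 0.5]
width: 0.0002
gripper_force: 0.0
```

Request:
drive_tool([
  [[0,0,0],[0.6,0.5,0],0],
  [[0,0,0],[0.6,0.5,0],0],
  [[0,0,0],[0.6,0.5,0],0],
  [[0,0,0],[0,0,0],0],
  [[0,0,0],[0,0,0],0],
])

```text
clock: 14.3
position: [0.6405, -0.2021, 0.0845]
ee_rot: [-0.0, 0.707, 0.707, -0.0]
contact_force: [0.1, -0.4, 0.1]
width: -0.0001
gripper_force: 0.0
```

Request:
drive_tool([
  [[0,0,0],[-1.2,-1.5,0],0],
  [[0,0,0],[0,-1,2.5],0],
  [[0,0,0],[0,0,5],0],
  [[0,0,0],[-3,0,3],0],
  [[0,0,0],[-3,0,0],0],
  [[0,0,0],[-5,1,0],0],
  [[0,0,0],[0,0,0],0],
])

```text
clock: 15.18
position: [0.5134, -0.2167, 0.1895]
ee_rot: [-0.002, 0.708, 0.706, -0.001]
contact_force: [0.3, 0.2, 0.7]
width: 0.0001
gripper_force: 0.0
```

```bash
cat >> h.py <<'E'
import cv2
O=np.array([.5858,-.1522]);th=np.radians(2.85);R2=np.array([[np.cos(th),-np.sin(th)],[np.sin(th),np.cos(th)]])
def W(x,y,z): return np.r_[O+R2@[x,y],z]
def spokes(name):
    "darkness of the 8 mm disc where a ball would be, per stand angle"
    c=eyes.get_calibration(name); g=cv2.GaussianBlur(cv2.cvtColor(eyes.get_image(name),cv2.COLOR_RGB2GRAY),(0,0),1)
    out={}
    for a in range(0,360,3):
        p=proj(c,W(.09*np.cos(np.radians(a)),.09*np.sin(np.radians(a)),.09)).round().astype(int)
        if 0<=p[0]<640 and 0<=p[1]<480: out[a]=int(g[p[1],p[0]])
    return out
E
python3 - <<'E'
from h import *
s=manip.get_state();print(s['position'],s['clock'])
for n in('top','wrist','scene'):
    d=spokes(n); print(n,[(a,v) for a,v in d.items() if v<50])
E
```

```text
[ 0.51338095 -0.21672801  0.18952396] 15.175
top [(9, 44), (12, 43), (99, 44), (102, 48), (189, 48), (279, 46)]
wrist [(6, 36), (9, 28), (12, 42), (15, 45), (186, 44), (189, 34), (192, 19), (276, 27), (279, 33)]
scene [(93, 23), (96, 18), (99, 23), (102, 30), (189, 40), (192, 31), (276, 28), (279, 22), (282, 16), (285, 22)]
```

```bash
python3 - <<'E'
from h import *
t=eyes.get_image('top');w=eyes.get_image('wrist')
a=cv2.resize(t[180:300,295:415],(400,400),interpolation=cv2.INTER_CUBIC)
cv2.imwrite('pics/z2.png',np.hstack([a,cv2.resize(w,(400,400))])[:,:,::-1])
E
```

```text
(no output)
```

View pics/z2.png

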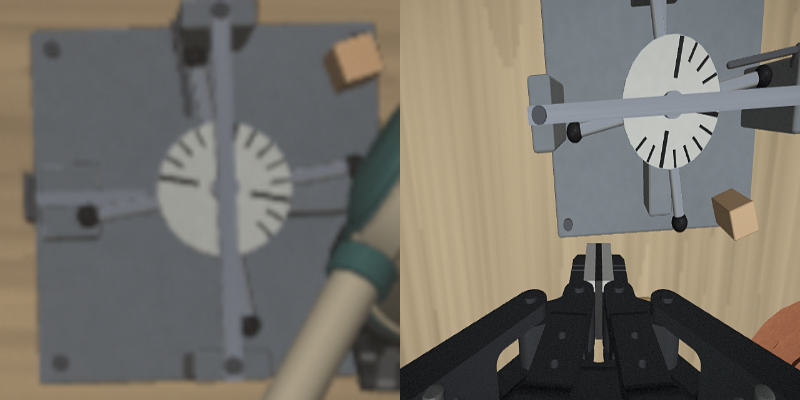

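The dial is unchanged: long 0 mark still at the left (180,181), spokes at 9/99/189/279°. The value is still 3, so the finger pass did not turn it. I'll repeat lower and in small steps, watching the force.

Request:
drive_tool([
  [[0,0,0],[3,-0.6,0],0],
  [[0,0,0],[2.5,-0.6,-3],0],
  [[0,0,0],[0,0,-4],0],
  [[0,0,0],[0,0,-3.9],0],
  [[0,0,0],[0,0,0],0],
  [[0,0,0],[0,0,0],0],
])

```text
clock: 16.18
position: [0.575, -0.2298, 0.0816]
ee_rot: [0.001, 0.707, 0.707, 0.0]
contact_force: [-0.2, 0.0, 0.1]
width: 0.0002
gripper_force: 0.0
```

Request:
drive_tool([
  [[0,0,0],[1.0,0,0],0],
  [[0,0,0],[1.0,0,0],0],
  [[0,0,0],[0,0,0],0],
])

```text
clock: 16.55
position: [0.5952, -0.2295, 0.0815]
ee_rot: [0.001, 0.707, 0.707, 0.0]
contact_force: [1.0, -0.6, -0.2]
width: -0.0001
gripper_force: 0.0
```

```bash
python3 - <<'E'
from h import *
s=manip.get_state();print(s['position'],s['contact_force'],s['moment'])
for n in('top','scene','wrist'):
    d=spokes(n); print(n,[(a,v) for a,v in d.items() if v<50])
E
```

```text
[ 0.59524265 -0.22951544  0.08149009] [ 0.95330045 -0.62902115 -0.21713665] [-0.01277354  0.00512112 -0.02194156]
top [(9, 44), (12, 44), (99, 45), (102, 49), (255, 46), (258, 41), (261, 39), (264, 40), (267, 49)]
scene [(93, 24), (96, 19), (99, 23), (102, 30), (189, 41), (192, 32), (240, 27), (243, 18), (246, 17), (249, 16), (252, 13), (255, 17), (258, 22), (261, 30), (264, 32), (276, 29), (279, 22), (282, 17), (285, 23)]
wrist [(9, 31), (12, 47), (186, 37), (189, 36), (192, 20), (261, 33), (264, 34), (267, 33), (279, 35), (282, 33)]
```

Request:
drive_tool([
  [[0,0,0],[0.8,0,0],0],
  [[0,0,0],[0,0,0],0],
])

```text
clock: 16.95
position: [0.6023, -0.2294, 0.0806]
ee_rot: [0.0, 0.707, 0.707, 0.0]
contact_force: [0.3, 0.4, -0.7]
width: -0.0
gripper_force: 0.0
```

```bash
cat > st.py <<'E'
from h import *
s=manip.get_state();print(s['clock'],(s['position'][:2]-O)@R2*1000,s['position'][2],s['contact_force'].round(1),s['moment'].round(2))
for n in('top','scene','wrist'):
    d=spokes(n); print(n,[(a,v) for a,v in d.items() if v<50])
E
python3 st.py
```

```text
16.95 [ 12.64536568 -77.88926757] 0.08060488545071998 [ 0.3  0.4 -0.7] [-0.   -0.05 -0.06]
top [(9, 45), (12, 44), (99, 45), (102, 49), (261, 45), (264, 40), (267, 38), (270, 40), (273, 46)]
scene [(93, 24), (96, 18), (99, 23), (102, 30), (189, 41), (192, 32), (240, 30), (243, 22), (246, 19), (249, 19), (252, 19), (255, 14), (258, 13), (261, 20), (264, 25), (267, 42), (270, 46), (276, 37), (279, 28), (282, 17), (285, 23)]
wrist [(9, 31), (12, 47), (186, 36), (189, 35), (192, 19), (267, 32), (270, 35), (273, 34), (285, 33), (288, 49)]
```

Request:
drive_tool([
  [[0,0,0],[0.8,0.1,0],0],
  [[0,0,0],[0,0,0],0],
])

```text
clock: 17.35
position: [0.6104, -0.2282, 0.0806]
ee_rot: [0.0, 0.707, 0.707, 0.0]
contact_force: [-0.8, 0.3, 0.0]
width: -0.0001
gripper_force: 0.0
```

```bash
python3 st.py
```

```text
17.35 [ 20.81511561 -77.17137245] 0.0806333995972693 [-0.8  0.3  0. ] [ 0.01  0.02 -0.02]
top [(9, 44), (12, 44), (99, 45), (102, 49), (267, 45), (270, 39), (273, 37), (276, 38)]
scene [(93, 24), (96, 19), (99, 23), (102, 30), (189, 41), (192, 32), (240, 21), (243, 19), (246, 20), (249, 24), (252, 26), (255, 26), (258, 22), (261, 13), (264, 12), (267, 28), (270, 35), (273, 42), (276, 48), (279, 45), (282, 26), (285, 28)]
wrist [(9, 31), (12, 46), (270, 33), (273, 35), (276, 34), (291, 35)]
```

```bash
python3 - <<'E'
from h import *
s=manip.get_state();p=s['position'];print(p,s['ee_rot'])
c=eyes.get_calibration('scene');im=eyes.get_image('scene');cw=eyes.get_calibration('wrist');w=eyes.get_image('wrist')
for k in(-.011,0,.008): print('scene tcp',k,proj(c,p+[0,0,k]),'wrist',proj(cw,p+[0,0,k]))
a=np.radians(279);print('ball279',proj(c,W(.09*np.cos(a),.09*np.sin(a),.085)),proj(cw,W(.09*np.cos(a),.09*np.sin(a),.085)))
x0,y0=210,190
A=cv2.resize(im[y0:y0+150,x0:x0+150],(600,600),interpolation=cv2.INTER_CUBIC)[:, :400+0] if 0 else cv2.resize(im[y0:y0+150,x0:x0+100],(400,600),interpolation=cv2.INTER_CUBIC)
B=cv2.resize(w[130:430,220:420],(400,600),interpolation=cv2.INTER_CUBIC)
cv2.imwrite('pics/last.png',np.hstack([A,B])[:,:,::-1])
E
```

```text
[ 0.60957555 -0.22812854  0.08051217] [-9.72406745e-05  7.07413110e-01  7.06800312e-01 -4.23137776e-05]
scene tcp -0.011 [242.48106114 272.57426529] wrist [317.91571125 290.40233739]
scene tcp 0 [241.90243648 268.99268568] wrist [317.93034942 300.51041957]
scene tcp 0.008 [241.4769132  266.35877524] wrist [317.94220735 308.69866782]
ball279 [236.32111397 265.72065801] [304.50005218 333.75013471]
```

View pics/last.png

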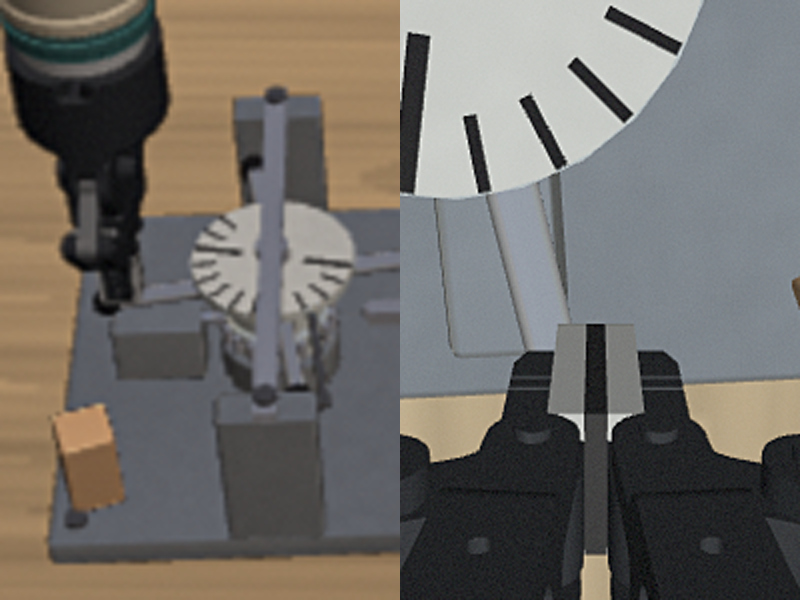

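The last picture shows the spoke unmoved, running in behind the finger. In the scene crop the fingertip ends near (130,308), about row 267 where 272.6 was predicted, so the tip is really higher than the state says. I'll check the wrist camera's scale for a height bias.

```bash
python3 - <<'E'
from h import *
c=eyes.get_calibration('wrist');print(c['camera_matrix'].round(1).tolist())
w=cv2.imread('pics/w1.png');hsv=cv2.cvtColor(w,cv2.COLOR_BGR2HSV)
m=((hsv[...,0]<9)&(hsv[...,1]>110)).astype(np.uint8);k,l,st,ce=cv2.connectedComponentsWithStats(m)
for i in range(1,k):
    if st[i,4]>500: print(st[i])
s=manip.get_state();print(s['qpos'],s['position'])
V=c['view'];cam=-V[:3,:3].T@V[:3,3];print('cam-tcp',cam-s['position'])
# black/grey finger lowest row in scene near column 241, and dial bridge check of scene calibration
cs=eyes.get_calibration('scene')
for n,p in dict(bridge_px=(.115,0,.115),bridge_mx=(-.115,0,.115),c1=(.125,-.12,.02),tab=(0,.136,.091)).items(): print(n,proj(cs,W(*p)),proj(c,W(*p)))
E
```

```text
[[426.9, 0.0, 317.4], [0.0, 426.9, 243.3], [0.0, 0.0, 1.0]]
[-4.65044963e-01  4.82025396e-01  1.52900699e+00 -2.22345417e-05
  1.13070290e+00 -4.64045865e-01] [ 0.60946995 -0.22816295  0.08055665]
cam-tcp [5.38250717e-05 6.53747368e-02 1.57477151e-01]
bridge_px [275.3569581  290.09091144] [656.98953501  66.36815159]
bridge_mx [278.67419262 214.9482192 ] [-184.70977318  112.12100984]
c1 [220.48034807 326.36513688] [510.68108178 321.39403614]
tab [341.08150336 255.96598704] [ 192.34692478 -489.3550704 ]
```

The visible tip edge (row 292.5) puts the closed tips ~19 mm behind the TCP instead of 11 mm ahead. The fingers passed over the spokes, which also explains the first weak grip. I'll work ~28 mm lower: back off, descend, and push while watching the force.

Request:
drive_tool([
  [[0,0,0],[-2.2,-0.1,0],0],
  [[0,0,0],[-2.2,-0.1,0],0],
  [[0,0,0],[0,0,0],0],
  [[0,0,0],[0,0,-1],0],
  [[0,0,0],[0,0,-0.9],0],
  [[0,0,0],[0,0,-0.7],0],
  [[0,0,0],[0,0,0],0],
])

```text
clock: 18.48
position: [0.5653, -0.2298, 0.0534]
ee_rot: [-0.001, 0.707, 0.707, -0.0]
contact_force: [0.4, -0.8, 0.2]
width: 0.0004
gripper_force: 0.0
```

Request:
drive_tool([
  [[0,0,0],[0.8,0,0],0],
  [[0,0,0],[0.8,0,0],0],
  [[0,0,0],[0.6,0,0],0],
  [[0,0,0],[0.6,0,0],0],
  [[0,0,0],[0,0,0],0],
])

```text
clock: 19.1
position: [0.5951, -0.2305, 0.0549]
ee_rot: [0.001, 0.707, 0.707, 0.001]
contact_force: [0.4, 0.5, -1.0]
width: -0.0002
gripper_force: 0.0
```

```bash
python3 st.py
```

```text
19.1 [  5.40430538 -78.66107854] 0.054891847293513076 [ 0.4  0.5 -1. ] [-0.02 -0.07 -0.03]
top [(21, 45), (24, 45), (111, 47), (114, 47), (255, 42), (258, 37), (261, 40)]
scene [(21, 25), (24, 24), (108, 19), (111, 20), (114, 30), (204, 30), (234, 45), (237, 31), (240, 18), (243, 19), (246, 24), (249, 25), (252, 31), (261, 40), (264, 36), (267, 27), (270, 21), (273, 37), (288, 37), (291, 23), (294, 19), (297, 18), (300, 30)]
wrist [(9, 48), (201, 43), (204, 30), (246, 33), (249, 36), (252, 32), (255, 34), (258, 26), (261, 26), (264, 28), (267, 24), (270, 32), (276, 34), (279, 34), (282, 32), (285, 34), (288, 33), (291, 33), (294, 34)]
```

The spoke now moves (+13° so far). Continue.

Request:
drive_tool([
  [[0,0,0],[0.7,0.1,0],0],
  [[0,0,0],[0.7,0.15,0],0],
  [[0,0,0],[0.7,0.3,0],0],
  [[0,0,0],[0.7,0.4,0],0],
  [[0,0,0],[0.55,0.45,0],0],
  [[0,0,0],[0,0,0],0],
])

```text
clock: 20.0
position: [0.6281, -0.2157, 0.0546]
ee_rot: [0.0, 0.707, 0.707, 0.0]
contact_force: [0.6, -0.2, 0.5]
width: 0.0001
gripper_force: 0.0
```

```bash
python3 st.py
```

```text
20.0 [ 39.05571627 -65.55867837] 0.05457744936950512 [ 0.6 -0.2  0.5] [-0.03  0.01 -0.04]
top [(45, 46), (48, 46), (135, 45), (279, 46), (282, 39), (285, 48)]
scene [(42, 25), (45, 21), (48, 25), (132, 30), (135, 26), (138, 46), (216, 30), (219, 29), (222, 24), (225, 24), (228, 25), (231, 25), (234, 24), (237, 24), (240, 23), (243, 24), (246, 25), (249, 25), (252, 31), (291, 45), (294, 29), (297, 49), (309, 33), (312, 20), (315, 21), (318, 20), (321, 26)]
wrist [(228, 22), (246, 49), (249, 32), (252, 32), (255, 32), (258, 48), (261, 48), (267, 39), (273, 47), (276, 34), (279, 34), (282, 34), (285, 35), (288, 35), (291, 36), (297, 34), (300, 25), (303, 35), (306, 34), (312, 40), (315, 36), (318, 37)]
```

Two clicks done (spokes at 45/135/225/315 = value 5). Third click.

Request:
drive_tool([
  [[0,0,0],[0.5,0.35,0],0],
  [[0,0,0],[0.5,0.35,0],0],
  [[0,0,0],[0.4,0.35,0],0],
  [[0,0,0],[0,0,0],0],
])

```text
clock: 20.65
position: [0.642, -0.2052, 0.0546]
ee_rot: [0.0, 0.707, 0.707, 0.001]
contact_force: [0.2, 0.2, 0.1]
width: -0.0002
gripper_force: 0.0
```

```bash
python3 st.py
```

```text
20.65 [ 53.50009387 -55.73253486] 0.054614869731277785 [0.2 0.2 0.1] [-0.02 -0.   -0.04]
top [(60, 45), (294, 42)]
scene [(54, 29), (57, 17), (60, 26), (63, 45), (144, 39), (147, 28), (150, 39), (207, 24), (210, 23), (213, 24), (216, 25), (219, 25), (222, 25), (225, 25), (228, 25), (231, 25), (234, 24), (237, 23), (240, 23), (243, 22), (246, 22), (249, 21), (252, 20), (255, 22), (258, 21), (261, 19), (264, 19), (294, 43), (297, 49), (303, 29), (306, 27), (309, 44), (318, 25), (321, 25), (324, 20), (327, 20), (330, 22), (333, 34)]
wrist [(237, 43), (240, 30), (246, 32), (249, 32), (252, 31), (255, 39), (258, 48), (261, 48), (264, 49), (267, 49), (270, 35), (273, 34), (276, 35), (282, 34), (285, 35), (288, 36), (291, 36), (294, 37), (297, 35), (300, 33), (303, 47), (309, 28), (312, 37), (315, 36), (318, 37), (327, 34), (330, 43), (333, 35)]
```

Request:
drive_tool([
  [[0,0,0],[0.2,0.3,0],0],
  [[0,0,0],[0,0,0],0],
  [[0,0,0],[-1.2,-1.5,0],0],
  [[0,0,0],[0,-1,0],0],
  [[0,0,0],[0,0,3],0],
  [[0,0,0],[0,0,4],0],
  [[0,0,0],[0,0,3],0],
])

```text
clock: 21.68
position: [0.6313, -0.2291, 0.1564]
ee_rot: [0.001, 0.708, 0.706, 0.0]
contact_force: [0.4, -0.2, -0.1]
width: -0.0001
gripper_force: 0.0
```

```bash
python3 st.py
```

```text
21.675 [ 41.64801244 -79.08264769] 0.1564181971355506 [ 0.4 -0.2 -0.1] [ 0.04 -0.   -0.03]
top [(60, 45), (63, 45), (150, 45), (240, 44), (330, 44), (333, 47)]
scene [(57, 27), (60, 22), (63, 25), (147, 43), (150, 30), (240, 24), (243, 19), (246, 43), (327, 34), (330, 21), (333, 23), (336, 49)]
wrist [(147, 28), (150, 32), (153, 19), (237, 31), (240, 38), (243, 28), (330, 30), (333, 39)]
```

Value 6 now (spokes 63/153/243/333). Move behind the 243° spoke for the last two clicks.

Request:
drive_tool([
  [[0,0,0],[-4,0.5,0],0],
  [[0,0,0],[-4,0.9,0],0],
  [[0,0,0],[-2.7,0.9,0],0],
  [[0,0,0],[0,0,0],0],
  [[0,0,0],[0,0,-4],0],
  [[0,0,0],[0,0,-4],0],
  [[0,0,0],[0,0,-2.2],0],
  [[0,0,0],[0,0,0],0],
])

```text
clock: 22.82
position: [0.5232, -0.2044, 0.05]
ee_rot: [-0.002, 0.708, 0.707, -0.001]
contact_force: [-0.1, -0.2, -0.4]
width: 0.0
gripper_force: 0.0
```

```bash
python3 st.py
```

```text
22.825 [-65.07355623 -49.02250639] 0.04995317891774547 [-0.1 -0.2 -0.4] [-0.04 -0.02  0.03]
top [(60, 45), (63, 45), (150, 44), (153, 49), (330, 45), (333, 48)]
scene [(57, 27), (60, 21), (63, 25), (147, 43), (150, 29), (210, 25), (213, 18), (216, 16), (219, 14), (222, 22), (225, 48), (240, 25), (243, 19), (246, 43), (327, 34), (330, 21), (333, 23), (336, 48)]
wrist [(150, 38), (153, 24), (213, 43), (216, 33), (219, 33), (222, 42), (228, 39), (231, 25), (234, 33), (237, 34), (240, 32), (243, 30), (246, 33), (249, 31), (255, 33), (258, 31), (261, 31), (264, 35), (267, 36), (270, 36), (273, 36), (276, 37), (279, 31), (282, 30), (285, 29), (288, 30)]
```

Request:
drive_tool([
  [[0,0,0],[0.7,-0.5,0.4],0],
  [[0,0,0],[0.7,-0.5,0],0],
  [[0,0,0],[0.6,-0.4,0],0],
  [[0,0,0],[0.6,-0.4,0],0],
  [[0,0,0],[0.6,-0.3,0],0],
  [[0,0,0],[0,0,0],0],
])

```text
clock: 23.72
position: [0.557, -0.2264, 0.0566]
ee_rot: [0.001, 0.707, 0.707, 0.0]
contact_force: [0.2, 0.1, -1.2]
width: -0.0001
gripper_force: 0.0
```

```bash
python3 st.py|head -3
```

```text
23.725 [-32.4135689  -72.70044037] 0.056630509998886025 [ 0.2  0.1 -1.2] [ 0.04 -0.03  0.02]
top [(81, 45), (84, 46), (171, 44), (231, 46), (234, 40), (351, 46)]
scene [(75, 46), (78, 18), (81, 21), (84, 31), (168, 33), (171, 49), (174, 34), (231, 20), (234, 18), (237, 17), (240, 15), (243, 15), (246, 29), (258, 47), (261, 22), (264, 19), (267, 32)]
```

Request:
drive_tool([
  [[0,0,0],[0.6,-0.2,0],0],
  [[0,0,0],[0.6,-0.1,0],0],
  [[0,0,0],[0.5,-0.1,0],0],
  [[0,0,0],[0,0,0],0],
])

```text
clock: 24.38
position: [0.5744, -0.2303, 0.0567]
ee_rot: [0.001, 0.707, 0.707, 0.0]
contact_force: [1.0, 0.6, 0.0]
width: 0.0004
gripper_force: 0.0
```

```bash
python3 st.py|head -3
```

```text
24.375 [-15.27240435 -77.40165725] 0.056726930330726386 [1.  0.6 0. ] [-0.03 -0.03 -0.  ]
top [(96, 44), (240, 45), (243, 41), (246, 39), (249, 43)]
scene [(87, 46), (90, 23), (93, 21), (96, 24), (99, 48), (189, 37), (234, 32), (237, 24), (240, 24), (243, 29), (246, 26), (249, 25), (252, 20), (255, 16), (258, 25), (273, 28), (276, 20), (279, 17), (282, 44)]
```

Request:
drive_tool([
  [[0,0,0],[0.3,0,0],0],
  [[0,0,0],[0,0,0],0],
  [[0,0,0],[-1.5,0,0],0],
  [[0,0,0],[0,0,3],0],
  [[0,0,0],[0,0,5],0],
  [[0,0,0],[0,0,6],0],
])

```text
clock: 25.28
position: [0.559, -0.2292, 0.1968]
ee_rot: [-0.002, 0.708, 0.707, -0.001]
contact_force: [0.5, -1.3, -0.7]
width: -0.0
gripper_force: 0.0
```

Request:
drive_tool([
  [[0,0,0],[0,2,3],0],
  [[0,0,0],[0,5,0],0],
  [[0,0,0],[0,6,0],0],
  [[0,0,0],[0,6,0],0],
  [[0,0,0],[0.5,6,0],0],
  [[0,0,0],[1,4,0],0],
  [[0,0,0],[0,0,0],0],
])

```text
clock: 26.15
position: [0.5752, 0.0627, 0.2264]
ee_rot: [-0.0, 0.706, 0.708, 0.0]
contact_force: [0.6, -1.2, -0.6]
width: 0.0002
gripper_force: 0.0
```

```bash
python3 - <<'E'
exec(open('st.py').read())
# dial profile: darkness at r=38 mm and r=24 mm vs stand angle (marks)
for n in('top','wrist'):
    c=eyes.get_calibration(n);g=cv2.cvtColor(eyes.get_image(n),cv2.COLOR_RGB2GRAY)
    for r in(.038,.024):
        L=[]
        for a in range(0,360,3):
            p=proj(c,W(r*np.cos(np.radians(a)),r*np.sin(np.radians(a)),.1))[None].astype(np.float32)
            L.append(int(cv2.remap(g,p[:,:1],p[:,1:],cv2.INTER_LINEAR)[0,0]) if 0<p[0,0]<639 and 0<p[0,1]<479 else -1)
        print(n,r,[3*i for i in range(120) if 0<=L[i]<125])
E
```

```text
26.15 [9.86348716e-02 2.15205704e+02] 0.226388946038143 [ 0.6 -1.2 -0.6] [-0.01  0.04  0.03]
top [(6, 47), (9, 45), (96, 45), (99, 45), (276, 44)]
scene [(90, 37), (93, 18), (96, 22), (99, 34), (189, 29), (192, 49), (273, 40), (276, 22), (279, 19), (282, 22), (285, 46)]
wrist [(0, 18), (3, 14), (6, 21), (9, 19), (12, 26), (15, 25), (18, 43), (24, 49), (30, 49), (39, 48), (42, 42), (45, 27), (48, 29), (51, 27), (54, 29), (57, 29), (60, 27), (63, 27), (66, 28), (69, 27), (72, 28), (75, 28), (78, 27), (81, 24), (84, 23), (87, 21), (90, 22), (99, 38), (102, 25), (105, 29), (108, 27), (111, 28), (114, 28), (117, 26), (120, 28), (123, 28), (129, 46), (132, 28), (135, 27), (138, 27), (141, 26), (144, 27), (147, 28), (150, 26), (153, 27), (156, 26), (159, 26), (162, 28), (165, 24), (168, 20), (171, 14), (174, 20), (177, 23), (180, 26), (354, 26), (357, 27)]
top 0.038 [0, 3, 6, 21, 24, 39, 42, 57, 72, 75, 78, 93, 111, 129, 147, 162, 165, 168, 171, 174, 177, 180, 183, 186, 189, 309, 312, 327, 330, 345, 348, 351, 354, 357]
top 0.024 [0, 3, 6, 9, 12, 72, 75, 78, 162, 165, 168, 171, 174, 177, 180, 183, 186, 189, 192, 348, 351, 354, 357]
wrist 0.038 [6, 9, 12, 15, 18, 21, 24, 27, 30, 33, 36, 39, 42, 45, 48, 51, 54, 57, 60, 63, 66, 69, 72, 75, 78, 81, 84, 87, 90, 93, 96, 99, 102, 105, 108, 111, 114, 117, 120, 123, 126, 129, 132, 135, 138, 141, 144, 147, 150, 153, 156, 159, 162, 165, 168, 171]
wrist 0.024 [9, 12, 15, 18, 21, 24, 27, 30, 33, 36, 39, 42, 45, 48, 51, 54, 57, 60, 63, 66, 69, 72, 75, 78, 81, 84, 87, 90, 93, 96, 99, 102, 105, 108, 111, 114, 117, 120, 123, 126, 129, 132, 135, 138, 141, 144, 147, 150, 153, 156, 159, 162, 165]
```

Dial from the top view: the long mark (5) is at ~76° and the gap is at 168–312°, so the value is 8. It may sit slightly shy of the click, so I'll compare precisely with the first picture.

```bash
python3 - <<'E'
from h import *
c=eyes.get_calibration('top')
def prof(g,r=.039,z=.1):
    a=np.arange(0,360,.5);P=np.array([proj(c,W(r*np.cos(t),r*np.sin(t),z)) for t in np.radians(a)],np.float32)
    return a,cv2.remap(g,P[:,:1],P[:,1:],cv2.INTER_CUBIC)[:,0].astype(float)
def cen(g,lo,hi):
    a,v=prof(g);m=(a>=lo)&(a<=hi);w=np.clip(v[m].max()-v[m]-30,0,None);return round((a[m]*w).sum()/w.sum(),1)
g0=cv2.cvtColor(cv2.imread('pics/top1.png'),cv2.COLOR_BGR2GRAY);g1=cv2.cvtColor(eyes.get_image('top'),cv2.COLOR_RGB2GRAY)
for g in(g0,g1): print([cen(g,x-8,x+8) for x in(42,60,78,312,330)])
E
```

```text
[np.float64(42.3), np.float64(59.7), np.float64(78.0), np.float64(312.7), np.float64(331.4)]
[np.float64(39.6), np.float64(57.7), np.float64(75.0), np.float64(310.5), np.float64(328.5)]
```

The sleeve is at 8 but rests ~2.5° short of the click centre. Nudge the 99° spoke from the +y side, then the lock.

Request:
drive_tool([
  [[0,0,0],[1,-4,0],0],
  [[0,0,0],[1.5,-5,0],0],
  [[0,0,0],[1,-5,-2],0],
  [[0,0,0],[0,0,-5],0],
  [[0,0,0],[0,0,-5],0],
  [[0,0,0],[0,0,-3],0],
  [[0,0,0],[0,0,-2],0],
  [[0,0,0],[0,0,0],0],
])

```text
clock: 27.45
position: [0.6094, -0.0805, 0.0549]
ee_rot: [-0.002, 0.708, 0.706, -0.001]
contact_force: [-0.4, -0.1, -0.5]
width: -0.0002
gripper_force: 0.0
```

```bash
python3 st.py|head -3
```

```text
27.45 [27.13938945 70.4752457 ] 0.05490328976807999 [-0.4 -0.1 -0.5] [-0.03  0.03  0.03]
top [(96, 45), (99, 45), (276, 45)]
scene [(90, 38), (93, 18), (96, 21), (99, 30), (108, 34), (111, 28), (114, 19), (117, 21), (120, 25), (123, 26), (126, 23), (129, 23), (132, 22), (135, 20), (138, 19), (141, 19), (144, 17), (147, 16), (150, 14), (153, 12), (156, 13), (159, 40), (189, 29), (192, 49), (273, 40), (276, 21), (279, 19), (282, 22), (285, 47)]
```

Request:
drive_tool([
  [[0,0,0],[-0.8,0,0],0],
  [[0,0,0],[-0.6,0,0],0],
  [[0,0,0],[-0.4,0,0],0],
  [[0,0,0],[0,0,0],0],
])

```text
clock: 28.1
position: [0.5927, -0.0796, 0.0569]
ee_rot: [0.0, 0.707, 0.707, 0.0]
contact_force: [-0.2, 0.0, -0.1]
width: 0.0003
gripper_force: 0.0
```

```bash
cat > m.py <<'E'
from h import *
c=eyes.get_calibration('top');g=cv2.cvtColor(eyes.get_image('top'),cv2.COLOR_RGB2GRAY)
def cen(lo,hi,r=.039):
    a=np.arange(lo,hi,.5);P=np.array([proj(c,W(r*np.cos(t),r*np.sin(t),.1)) for t in np.radians(a)],np.float32)
    v=cv2.remap(g,P[:,:1],P[:,1:],cv2.INTER_CUBIC)[:,0].astype(float);w=np.clip(v.max()-v-30,0,None);return round((a*w).sum()/w.sum(),1)
s=manip.get_state();print(s['clock'],((s['position'][:2]-O)@R2*1000).round(1),s['position'].round(4),s['contact_force'].round(1))
print('marks (42.3,59.7,78,312.7,331.4 in click):',[float(cen(x-8,x+8)) for x in(42,60,78,312,330)])
E
python3 m.py
```

```text
28.15 [10.8 72.1] [ 0.593  -0.0797  0.0568] [-0.4 -0.7 -0.2]
marks (42.3,59.7,78,312.7,331.4 in click): [nan, nan, nan, 309.0, 322.9]m.py:5: RuntimeWarning: invalid value encountered in scalar divide
  v=cv2.remap(g,P[:,:1],P[:,1:],cv2.INTER_CUBIC)[:,0].astype(float);w=np.clip(v.max()-v-30,0,None);return round((a*w).sum()/w.sum(),1)
```

```bash
sed -i "s/^c=.*/import sys\ncam=sys.argv[1]\nc=eyes.get_calibration(cam);g=cv2.cvtColor(eyes.get_image(cam),cv2.COLOR_RGB2GRAY)/; s/^print('marks.*//" m.py; cat >> m.py <<'E'
def C(x):
    try: return float(cen(x-8,x+8))
    except Exception: return None
X=(42,60,78,312,330,348)
print('now ',[C(x) for x in X])
g=cv2.cvtColor(cv2.imread(f'pics/{cam}1.png'),cv2.COLOR_BGR2GRAY);print('base',[C(x) for x in X])
E
python3 m.py scene 2>/dev/null
```

```text
28.2 [11.1 72. ] [ 0.5933 -0.0797  0.0568] [ 0.3  0.1 -0.2]
now  [43.3, 63.2, 80.9, 306.8, 326.0, 344.8]
base [46.2, 64.5, 82.9, 307.6, 328.3, 348.8]
```

Request:
drive_tool([
  [[0,0,0],[-0.3,0,0],0],
  [[0,0,0],[-0.1,0,0],0],
  [[0,0,0],[0,0,0],0],
])

```text
clock: 28.58
position: [0.589, -0.0797, 0.0565]
ee_rot: [-0.0, 0.707, 0.707, 0.0]
contact_force: [-0.4, -0.3, -0.2]
width: 0.0001
gripper_force: 0.0
```

```bash
python3 m.py scene 2>/dev/null
```

```text
28.625 [ 6.9 72.2] [ 0.5891 -0.0797  0.0566] [0.4 0.5 0.3]
now  [46.1, 64.6, 82.9, 307.6, 328.9, 348.8]
base [46.2, 64.5, 82.9, 307.6, 328.3, 348.8]
```

The sleeve is now centred exactly in click 8. Retract and go to the front of the lock tab.

Request:
drive_tool([
  [[0,0,0],[1.5,0,0],0],
  [[0,0,0],[0,0,3],0],
  [[0,0,0],[0,0,5],0],
  [[0,0,0],[0,2,3],0],
  [[0,0,0],[-1,4,0],0],
  [[0,0,0],[-1.6,3.2,0],0],
  [[0,0,0],[0,0,0],0],
])

```text
clock: 29.5
position: [0.578, 0.0145, 0.167]
ee_rot: [-0.0, 0.706, 0.708, 0.0]
contact_force: [-0.0, -0.7, -0.0]
width: 0.0002
gripper_force: 0.0
```

```bash
python3 m.py scene 2>/dev/null;python3 m.py top 2>/dev/null
```

```text
29.55 [  1.3 165.4] [0.5789 0.0131 0.167 ] [0.1 0.6 0.3]
now  [46.1, 64.6, 82.9, 307.6, 328.9, 348.8]
base [46.2, 64.5, 82.9, 307.6, 328.3, 348.8]
29.6 [  1.6 164.6] [0.5792 0.0123 0.1669] [ 0.2 -1.3  0.3]
now  [42.6, 60.5, 78.0, 313.1, 331.4, 350.4]
base [42.3, 59.7, 78.0, 312.7, 331.4, 350.1]
```

Request:
drive_tool([
  [[0,0,0],[-0.1,0,-4],0],
  [[0,0,0],[0,0,-4],0],
  [[0,0,0],[0,0,-3.4],0],
  [[0,0,0],[0,0,0],0],
  [[0,0,0],[0.05,-1,0],0],
  [[0,0,0],[0.05,-0.8,0],0],
  [[0,0,0],[0,-0.4,0],0],
  [[0,0,0],[0,0,0],0],
])

```text
clock: 30.6
position: [0.5786, -0.0103, 0.0535]
ee_rot: [0.001, 0.708, 0.707, 0.0]
contact_force: [0.8, -0.5, -0.1]
width: 0.0
gripper_force: 0.0
```

Request:
drive_tool([
  [[0,0,0],[0.03,-0.6,0],0],
  [[0,0,0],[0.03,-0.6,0],0],
  [[0,0,0],[0,0,0],0],
])

```text
clock: 30.98
position: [0.5786, -0.0224, 0.0525]
ee_rot: [0.0, 0.707, 0.707, -0.0]
contact_force: [0.7, 0.5, 0.1]
width: -0.0004
gripper_force: 0.0
```

```bash
python3 m.py scene 2>/dev/null|head -2
```

```text
31.025 [ -0.9 130.1] [ 0.5784 -0.0223  0.0524] [-1.8 -1.  -0. ]
now  [46.1, 64.6, 82.9, 307.6, 328.9, 348.8]
```

Request:
drive_tool([
  [[0,0,0],[0.02,-0.4,0],0],
  [[0,0,0],[0,-0.2,0],0],
  [[0,0,0],[0,0,0],0],
])

```text
clock: 31.4
position: [0.5787, -0.0279, 0.0524]
ee_rot: [-0.0, 0.707, 0.707, -0.0]
contact_force: [0.2, 1.7, -0.2]
width: -0.0
gripper_force: 0.6
```

Request:
drive_tool([
  [[0,0,0],[0,-0.2,0],0],
  [[0,0,0],[0,-0.1,0],0],
  [[0,0,0],[0,0,0],0],
])

```text
clock: 31.78
position: [0.5787, -0.0281, 0.0525]
ee_rot: [-0.002, 0.708, 0.706, 0.002]
contact_force: [0.9, 9.1, -0.3]
width: 0.0001
gripper_force: 4.3
```

Stopped with 9 N at about the expected home position. Press slightly more, back off and check the tab in the pictures numerically.

Request:
drive_tool([
  [[0,0,0],[0,-0.1,0],0],
  [[0,0,0],[0,-0.1,0],0],
  [[0,0,0],[0,0,0],0],
])

```text
clock: 32.15
position: [0.5787, -0.0281, 0.0525]
ee_rot: [-0.003, 0.708, 0.706, 0.003]
contact_force: [1.0, 14.1, -0.4]
width: 0.0001
gripper_force: 6.8
```

Request:
drive_tool([
  [[0,0,0],[0,2,0],0],
  [[0,0,0],[0,3,1],0],
  [[0,0,0],[0,2,5],0],
  [[0,0,0],[0,5,5],0],
  [[0,0,0],[0,6,3],0],
  [[0,0,0],[0,0,0],0],
])

```text
clock: 32.9
position: [0.5804, 0.141, 0.1878]
ee_rot: [0.002, 0.706, 0.708, 0.003]
contact_force: [0.8, -1.4, 0.1]
width: 0.0003
gripper_force: 0.0
```

```bash
python3 m.py top 2>/dev/null; python3 - <<'E'
from h import *
for n in('top','scene','wrist'):
    c=eyes.get_calibration(n);im=eyes.get_image(n)
    ims=[im]+([cv2.imread(f'pics/{n}1.png')[:,:,::-1]] if n!='wrist' else [])
    for k,i in enumerate(ims):
        L=[]
        for y in range(96,146,2):
            p=proj(c,W(.006,y/1e3,.091))
            if 0<p[0]<639 and 0<p[1]<479: q=p.round().astype(int);L.append((y,int(i[q[1],q[0]].mean()),int(i[q[1],q[0],0])-int(i[q[1],q[0],2])))
        print(n,'base' if k else 'now',L)
E
```

```text
32.95 [  8.  290.9] [0.5793 0.1388 0.1859] [-0.  -1.2  0.3]
now  [42.6, 60.4, 78.0, 313.2, 331.4, 350.4]
base [42.3, 59.7, 78.0, 312.7, 331.4, 350.1]
top now [(96, 98, -6), (98, 97, -6), (100, 98, -6), (102, 96, -6), (104, 79, -1), (106, 70, -1), (108, 70, -1), (110, 76, -3), (112, 91, -5), (114, 98, -6), (116, 98, -6), (118, 98, -6), (120, 94, -4), (122, 96, -3), (124, 98, 16), (126, 112, 39), (128, 118, 45), (130, 120, 46), (132, 119, 46), (134, 120, 46), (136, 121, 47), (138, 121, 47), (140, 121, 47), (142, 121, 47), (144, 121, 47)]
top base [(96, 96, -7), (98, 96, -5), (100, 96, -7), (102, 96, -6), (104, 96, -6), (106, 96, -6), (108, 96, -6), (110, 96, -6), (112, 97, -6), (114, 97, -7), (116, 97, -7), (118, 96, -6), (120, 93, -4), (122, 92, -4), (124, 73, 0), (126, 65, 1), (128, 70, 1), (130, 82, 11), (132, 107, 36), (134, 117, 44), (136, 120, 46), (138, 120, 46), (140, 119, 46), (142, 120, 46), (144, 120, 46)]
scene now [(96, 98, -9), (98, 100, -10), (100, 100, -10), (102, 99, -10), (104, 63, -5), (106, 56, -1), (108, 61, -4), (110, 62, -3), (112, 74, -5), (114, 96, -9), (116, 9
[... 169 characters left out ...]
(138, 136, 65), (140, 136, 66), (142, 135, 67), (144, 136, 68)]
scene base [(96, 96, -9), (98, 98, -9), (100, 98, -9), (102, 96, -9), (104, 98, -9), (106, 98, -8), (108, 96, -9), (110, 97, -9), (112, 97, -8), (114, 97, -9), (116, 96, -10), (118, 99, -8), (120, 101, 10), (122, 58, 15), (124, 54, 2), (126, 61, -6), (128, 61, -6), (130, 61, -6), (132, 94, 29), (134, 132, 65), (136, 137, 67), (138, 134, 66), (140, 134, 65), (142, 134, 66), (144, 137, 66)]
wrist now [(114, 31, 5), (116, 19, 4), (118, 28, -6), (120, 23, -4), (122, 26, -5), (124, 19, 1), (126, 23, -4), (128, 25, -4), (130, 27, -1), (132, 23, -2), (134, 22, -9), (136, 23, 4), (138, 23, 0), (140, 34, 3), (142, 18, -1), (144, 25, -4)]
```

The tab centre measures 107.4–108 mm (home is 108), it took 14 N with no further travel, and the dial is unmoved. Hand in.

```bash
python3 -c "
from rig import job; print(job.sign_off())"
```

```text
the job is handed in; nothing more can be done
None
```

The job is handed in: the sleeve is in click 8, the lock slide is home (hard stop at 14 N, tab within about 1 mm of its home position), and the beaker stands upright on the ware board between the cup and the bowl; the clock was at about 33 s of the 72 s.

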